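# Rock the stuck heating block out of the dry block heater

## Task

The aluminium block in the small bench heater has to come out so that the well beneath can be wiped. First take the bottle out of the block and stand it upright on the bench, then grip the block by its black handle and free it: it is wedged too tight for a straight pull, which only picks up the whole heater, so rock it from side to side across its narrow width (towards the heater's front and back), easing it up a little with each swing, while the heater stays standing where it is. Finish while still holding the block level over its well, just clear of the heater by about 2 cm; do not put it down, and leave the other things on the bench alone.

Things in the scene. Friction and masses are not known exactly. Their poses are not given: they have to be found in the camera images.
- heater: Dry block heater: white box on four rubber feet, 190 (x) x 230 (y) x 78 mm high, 3 kg, loose on the bench, sloping control panel along its front (-x) edge. Origin: centre of its underside; z up, +x towards its rear. In its top an open well, 57 (x) x 124 (y) mm, 36 mm deep (floor 42 mm above the origin), centred 20 mm behind (+x of) the origin.
- well_mouth (a point): Centre of the well's mouth, in the plane of the heater's top, 78 mm up; 3.5 mm of air between block and wall at each long side lets the block lean about 0.1 rad either way about the heater's y axis (handle swung along the heater's x). Each swing can raise the block a few mm; leaning it takes about 1.2 N m.
- block: Aluminium heating block, 50 (x) x 120 (y) x 50 mm, about 0.55 kg. Origin: centre of its underside; z up; axes parallel to the heater's at the start, standing on the well floor with its upper 14 mm showing. Its top has two bores, 37 mm wide, 24 mm deep, 38 mm either side (y) of the middle: the bottle stands in the +y one. It is out of the well once raised 36 mm.
- block_handle (a point): Middle of the block's black bar handle, 81 mm above the block's origin. The bar is 12 mm thick (x), 36 mm long (y) and 30 mm high, on two short posts; its lower edge is 16 mm above the block's top.
- bottle: White round reagent bottle with a black screw cap, 33 mm diameter, 85 mm tall (straight body up to 48 mm, then a sloping shoulder; cap 22 mm diameter from 69 to 85 mm), 0.08 kg. Origin: centre of its underside; z along its axis, up. It stands 24 mm deep in the block's +y bore.
- petri: Bystander: lidded petri dish, 61 mm diameter, 14 mm high, on the bench to the right. Origin: centre of its underside.
- cassette_w: Bystander: white tissue cassette with a wax block, 28 x 41 x 12 mm, on the bench to the right. Origin: centre of its underside.
- timer: Bystander: white wedge-shaped timer, 62 x 24 mm, 58 mm high, standing behind to the right. Origin: centre of its underside.
- spring_line (a point): Middle of the well between two bowed steel spring strips in its long walls (near and far, across x), 16 mm above the well floor. Each presses on the block with about 40 N and slips at about 25 N; together they resist 45 to 55 N of straight pull, more than the heater's weight. They let go once the block's underside is more than 16 mm above the well floor.

How it is judged (in metres and radians):
On the way, in this order (a step that is already met when the one before it is completed fails the run):
1. the bottle is let go, standing upright on the bench, while the block is still in its well (height (world z) of bottle below 0.006 m and angle between bottle's own z axis and vertical below 0.1 rad and contact force between bottle and the fingers below 0.05 N and linear speed of bottle below 0.02 m/s and z of block in the frame of heater below 0.058 m), for 0.2 s.
2. the block, still in its well, is leaned over to one side (angle between the z axis of block and the z axis of heater, either way round above 0.04 rad and z of block in the frame of heater below 0.066 m).
At the end, for the whole second after the job is handed in: The gripper holds the block still and level (within 0.12 rad) over its well (within 30 mm), its underside 4 to 45 mm above the heater's top and touching nothing but the fingers; the heater stands flat on the bench and the bottle stands upright, untouched, on the bench (z of block in the frame of well_mouth between 0.004 and 0.045 m and horizontal distance between block and well_mouth below 0.03 m and angle between block's own z axis and vertical below 0.12 rad and contact force between block and heater below 0.05 N and contact force between block and the fingers above 2 N and linear speed of block below 0.02 m/s and height (world z) of heater below 0.004 m and angle between heater's own z axis and vertical below 0.03 rad and height (world z) of bottle below 0.006 m and angle between bottle's own z axis and vertical below 0.1 rad and contact force between bottle and the arm below 0.05 N); the arm keeps its last pose, push and grip.
It fails at once if the heater is picked up or tipped off its feet (raised 10 mm or tilted 0.1 rad) or shoved more than 50 mm (height (world z) of heater above 0.01 m or angle between heater's own z axis and vertical above 0.1 rad or distance of heater from where it was at the start of the episode above 0.05 m).
It fails at once if the bottle is tipped over (angle between bottle's own z axis and vertical above 0.7 rad).
It fails at once if a bystander (petri dish, cassette or timer) is moved more than 25 mm (distance of any of petri, cassette_w, timer from where it was at the start of the episode above 0.025 m).
It also fails if it takes over 56 s, if anything falls off the work surface, if the arm or the gripper's body presses on something with over 40 N, if the wrist force passes 120 N, or if a joint passes its speed limit or range.

## Robot

A 7-joint arm with a two-finger parallel gripper is mounted at the origin on a cart in front of the work surface, level with it; the furniture and walls round the work are solid. World frame = base frame: x ahead of the robot, y to its left, z up, the work surface at z = 0. Lengths are in mm, angles in rad, forces in N, time in s.
With the tool pointing down it reaches from about 425 to 825 mm from the base axis. Payload 3.6 kg.
Tool frame: the origin (TCP) lies where the fingers leave the gripper's body, on its centre line; the fingertips stand 84 mm ahead of it and the grasp point (between the pads) lies 65 mm ahead of it; z points along the fingers, y is the line along which they close (so a half turn about z gives the same grasp; the last joint's range is limited). The gripper opens to 93 mm and grips with 3 to 60 N. Pads are 15 mm wide; open, the fingers measure 128 mm over their backs; the gripper's body (75 mm by 188 mm) begins 65 mm behind the grasp point.
Start: joints at [-1.347, 0.615, -0.013, 1.423, 0.008, 1.103, -0.04], TCP at [161.288, 629.646, 302.74] pointing down, gripper open.
Joint ranges: [-3.12, 3.12], [-0.3, 2.06], [-1.34, 1.32], [0.26, 2.42], [-1.36, 4.5], [0.01, 1.98], [-2.84, 2.84]. Speed limits (rad/s): [2.79, 2.79, 3.14, 3.14, 3.14, 3.14, 3.14].

## Interface

Orientations are given as a unit quaternion [w, x, y, z].
In Python, from station import ctrl, optics, ticket gives the robot as it stands.
- The arm moves only by the tool arm_command, never from a script. Its argument "motion" is a list of rows, each an object with "delta_pos": the shift along the tool's x, y, z in units of 30 mm (1.0 is 30 mm), a list of three; "dr": the turn, a rotation vector about the tool's x, y, z in units of 5 degrees (1.0 is 5 degrees), a list of three; "jaw": the opening, from -1 (shut) to 1 (fully open). A call has 1 to 8 rows; each row shifts and turns the commanded pose from where the row before left it, along the tool's axes as they then stand; what a row does not reach is not made up. A row lasts 1/12 s, in which the tool goes at most 41.7 mm and 7.16 degrees, less where a joint would pass 70% of its speed; a pose out of reach is approached as far as the arm can. A call is refused whole if a number of a shift passes 1 or a number of a turn 1, either way. A call with a gripper value outside its range is refused whole. The fingers move at their own pace and stop on an object; "squeeze" is the grip in N (left out, the last holds). Time passes only in rows, so rows that do not move let the fingers close. It gives the time, the measured TCP pose, the force, the opening and the grip force at its end, in the units of the state.
- ctrl.state(): the state, without advancing time (a new reading comes with each control period).
- optics.read_camera(name): name is "scene" or "top" or "wrist"; returns (picture, depth): 480x640x3 uint8, red, green, blue; 480x640 float32, mm along the optical axis (not along the pixel's ray), 0 where there is no reading.
- optics.camera_params(name): a dict with "intrinsics" (3x3 intrinsics, pixels), "k1" (the pictures are not rectified: a ray, as slopes to the right and down, at radius r is drawn at 1 + k1 r^2 times it, then the intrinsics apply), "R" (3x3) and "t" (3): a world point X has camera coordinates R X + t. Camera axes: x right, y down, z forward; pixel columns grow to the right and rows downward; lengths in mm; the calibration is good to about 2 mm. A picture is of the moment at which its call begins: read the wrist's pose just before it. camera_params takes no time and is no camera call; for the wrist camera it gives the pose at the moment of the call.
- ticket.sign_off(): hands the job in; it is judged then, once.
The state is a dict: "t": time; "joints": joint angles; "joint_velocities": joint speeds; "joint_torque": joint torques, N m; "position": TCP position; "orientation": TCP orientation; "contact_force": force on the tool from outside, world axes, zero at the start; "ft_torque": the same for the moment, N m; "finger_gap": finger opening in mm; "grasp_force": force on a finger pad.
Only numpy, scipy, OpenCV 4.12 (cv2) and the standard library are available. Lean on these libraries where they do the work, as an engineer would, in place of code of your own. Each camera call takes 0.05 s, during which the arm holds its last target. There are 200 camera calls.

## Working session

There is one attempt and no reset: what is moved stays moved. The work goes in short steps, Python scripts to look and compute and a tool call to move; the robot and the scene stay as the last step left them, time stands still between calls to the robot, and variables do not carry over. Pictures are saved under pics/ and viewed, at most 10 in all, crops included, and the job is handed in when it is done.

Besides the shell and the picture viewer there is one more tool, called after ">>>" by a JSON object that holds its "fn" and its "kwargs". arm_command: Moves the arm, as the interface text tells. Its arguments: {"type":"object","properties":{"motion":{"type":"array","items":{"type":"object","properties":{"delta_pos":{"type":"array","items":{"type":"number"}},"dr":{"type":"array","items":{"type":"number"}},"jaw":{"type":"number"}}}},"squeeze":{"type":"number"}},"required":["motion"]}

```bash
mkdir -p pics; ls
cat > h.py <<'E'
import numpy as np, cv2
from station import ctrl, optics, ticket
def grab(n):
    P=optics.camera_params(n); im,d=optics.read_camera(n); return im,d,P
def cloud(d,P):
    K=np.array(P["intrinsics"]);k1=P["k1"]
    v,u=np.mgrid[0:480,0:640]
    xd=(u-K[0,2])/K[0,0]; yd=(v-K[1,2])/K[1,1]
    x,y=xd.copy(),yd.copy()
    for _ in range(8):
        f=1+k1*(x*x+y*y); x,y=xd/f,yd/f
    c=np.stack([x*d,y*d,d],-1)-np.array(P["t"]); W=c@np.array(P["R"])
    W[d<=0]=np.nan; return W
E
python3 - <<'E'
from h import *
s=ctrl.state(); print(s)
ims=[]
for n in("scene","top"):
    im,d,P=grab(n); np.savez(n,im=im,W=cloud(d,P)); cv2.imwrite(f"pics/{n}.png",im[...,::-1]); print(n,P)
E
```

```text
pics
{'t': 0.0, 'joints': array([-1.34647965,  0.61592284, -0.01260811,  1.42489086,  0.00810952,
        1.10341197, -0.04039616]), 'joint_velocities': array([ 0.00130552,  0.00103178, -0.00013526, -0.00188958,  0.00024732,
       -0.00084378, -0.00073742]), 'joint_torque': array([-3.78425193e-04, -4.58921421e+01,  2.09117224e-01, -1.65745658e+01,
       -6.09772769e-02,  2.05000362e-02,  2.21109067e-04]), 'position': array([161.17744134, 629.10143653, 301.58125201]), 'orientation': array([-1.36195372e-04,  1.25046108e-01,  9.92150091e-01, -1.28410565e-03]), 'contact_force': array([-0.16972788,  0.37383298, -0.45820608]), 'ft_torque': array([ 0.04319783, -0.00295056,  0.02620773]), 'grasp_force': 0.0, 'finger_gap': 92.9485039743769}
scene {'intrinsics': array([[534.03199266,   0.        , 314.91072394],
       [  0.        , 534.03199266, 238.8477388 ],
       [  0.        ,   0.        ,   1.        ]]), 'k1': -0.029651563577086607, 'R': array([[ 0.68231923, -0.7309359 ,  0.01315939],
       [-0.5375711 , -0.5138521 , -0.66856064],
       [ 0.49543695,  0.44909768, -0.74354119]]), 't': array([-489.42376286,  324.72390608,  788.47406042])}
top {'intrinsics': array([[597.01076998,   0.        , 320.07968344],
       [  0.        , 597.01076998, 230.69738589],
       [  0.        ,   0.        ,   1.        ]]), 'k1': -0.14159016274197692, 'R': array([[ 0.06209126, -0.99804802, -0.00669466],
       [-0.96830896, -0.0586126 , -0.24278039],
       [ 0.2419141 ,  0.02155704, -0.97005817]]), 't': array([-133.99947959,  581.94032735, 1014.43808066])}
```

View pics/scene.png

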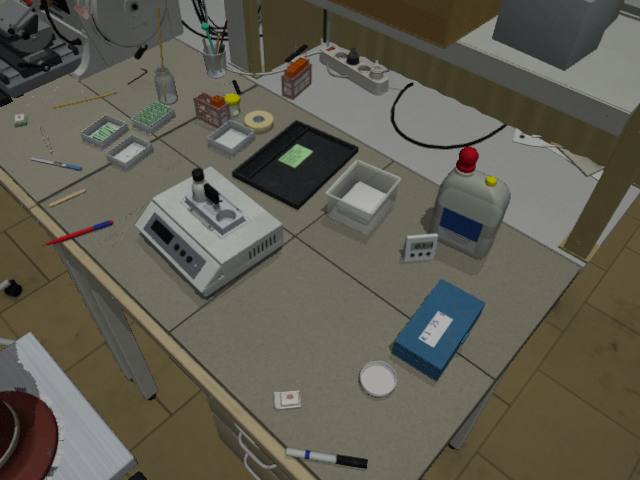

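View pics/top.png

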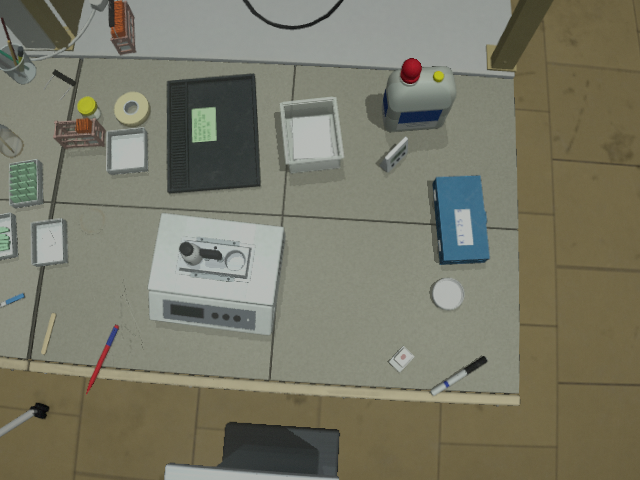

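The scene view shows the heater at about (210,228), with the bottle cap at (197,175) and the handle at (212,195). In the top view the heater spans (150-283, 215-333), with the cap at (188,250), the handle at (210,253) and the empty bore at (235,260). The bench to the heater's right, around (340,260), is free.

Run:
```python
from h import *
for n,c,r in(("top",(140,290),(205,340)),("scene",(130,290),(150,300))):
    f=np.load(n+".npz");W=f["W"][r[0]:r[1],c[0]:c[1]].reshape(-1,3);im=f["im"][r[0]:r[1],c[0]:c[1]].reshape(-1,3).astype(int)
    z=W[:,2]
    print(n,np.nanmedian(f["W"][230:280,320:400,2]) if n=="top" else "", np.histogram(z[np.isfinite(z)],bins=np.arange(0,170,6)))
    m=(abs(z-78)<4); R=cv2.minAreaRect(W[m][:,:2].astype(np.float32)); print("top plane",np.median(z[m]),R)
    dark=im.max(1)<70
    m=(z>143)&dark; print("cap",m.sum(),W[m].mean(0),np.ptp(W[m],axis=0),W[m].max(0),W[m].min(0))
    m=(z>112)&(z<141)&dark; h=W[m]; print("handle+",m.sum(),h.mean(0))
    m=(z>133)&(z<142)&dark; 
    if m.sum()>5: print("handle top",m.sum(),cv2.minAreaRect(W[m][:,:2].astype(np.float32)),np.median(W[m],0))
    m=(abs(z-92)<4); print("block top",m.sum(),np.median(z[m]),cv2.minAreaRect(W[m][:,:2].astype(np.float32)))
```

```text
top -1.2334028825146308 (array([1775,    1,    2,   23,   26,  105,  415,  448,  549,  597,  815,
       1226, 5641, 2420,  377,  670,   24,   13,   27,   62,   93,   45,
        121,   33,   36,   96,    1,    0]), array([  0,   6,  12,  18,  24,  30,  36,  42,  48,  54,  60,  66,  72,
        78,  84,  90,  96, 102, 108, 114, 120, 126, 132, 138, 144, 150,
       156, 162, 168]))
top plane 77.08685153093354 ((519.685546875, 87.43402862548828), (231.55845642089844, 159.29290771484375), 86.73139953613281)
cap 118 [524.9707571  124.34256799 150.95058007] [20.16332997 20.3809691  12.8669526 ] [535.82711256 135.23567717 156.78441562] [515.66378259 114.85470808 143.91746302]
handle+ 177 [521.68931497  87.16208094 132.47949091]
handle top 124 ((523.7343139648438, 100.86517333984375), (14.237878799438477, 62.18525695800781), 2.1121304035186768) [522.81896693  88.48232763 136.45325499]
block top 941 90.94980105663736 ((524.1614990234375, 86.95576477050781), (120.505126953125, 51.01040267944336), 86.77754211425781)
scene  (array([9255,  936,  622,  244,  180,  180,  441,  507,  627,  607,  67
[... 227 characters left out ...]
8, 114, 120, 126, 132, 138, 144, 150,
       156, 162, 168]))
top plane 79.53184105583526 ((522.1727294921875, 86.76622009277344), (231.71649169921875, 156.39788818359375), 86.4845199584961)
cap 118 [524.56424601 120.58341698 151.89476151] [20.629147   55.89449811 13.96120679] [536.20000755 135.50233837 157.27247631] [515.57086056  79.60784025 143.31126953]
handle+ 200 [521.47763805  86.11384066 130.26105877]
handle top 105 ((524.5128173828125, 96.46833801269531), (13.65100383758545, 56.7502555847168), 1.0943037271499634) [521.90180061  87.84001912 138.33224907]
block top 680 93.4914092483958 ((524.4007568359375, 86.99810791015625), (122.86260986328125, 51.873680114746094), 86.5093994140625)
```

```bash
cat >> h.py <<'E'
from scipy.spatial.transform import Rotation as Ro, Slerp
A=-0.0585  # heater yaw
C=np.array([524.3,87.0])
ex=np.array([np.cos(A),np.sin(A)]); ey=np.array([-np.sin(A),np.cos(A)])
def plan(p,n,yaw=A,s=None,lean=0):
    """rows to TCP p with tool y along heater x; lean about heater y"""
    s=s or ctrl.state(); q=s["orientation"]; R0=Ro.from_quat([*q[1:],q[0]]); p0=np.array(s["position"])
    y=np.array([np.cos(yaw),np.sin(yaw),0]); z=np.array([0,0,-1.]); x=np.cross(y,z)
    R1=Ro.from_rotvec(lean*np.array([-np.sin(yaw),np.cos(yaw),0]))*Ro.from_matrix(np.c_[x,y,z])
    rv=(R0.inv()*R1).as_rotvec(); step=Ro.from_rotvec(rv/n); R=R0
    print("t",round(s["t"],2),"pos",p0.round(1),"F",s["contact_force"].round(1),"gap",round(s["finger_gap"],1),"gf",round(s["grasp_force"],1),"dr/row",(np.degrees(rv/n)/5).round(2))
    for i in range(n):
        print((R.inv().apply((np.array(p)-p0)/n)/30).round(2).tolist()); R=R*step
E
python3 - <<'E'
from h import *
b=C+38*ey; print(b)
plan([b[0],b[1],300],24)
E
```

```text
[526.52173227 124.93499579]
t 0.1 pos [161.2 629.2 301.7] F [-0.2 -0.2  0.4] gap 93.1 gf 0.0 dr/row [-0.    0.    0.66]
[-0.67, -0.55, 0.0]
[-0.7, -0.51, 0.0]
[-0.72, -0.47, 0.0]
[-0.75, -0.43, 0.0]
[-0.77, -0.39, 0.0]
[-0.79, -0.34, 0.0]
[-0.81, -0.3, 0.0]
[-0.83, -0.25, 0.0]
[-0.84, -0.2, 0.0]
[-0.85, -0.15, 0.0]
[-0.86, -0.1, 0.0]
[-0.86, -0.05, 0.0]
[-0.86, -0.0, 0.0]
[-0.86, 0.05, 0.0]
[-0.86, 0.1, 0.0]
[-0.85, 0.15, 0.0]
[-0.84, 0.19, 0.0]
[-0.83, 0.24, 0.0]
[-0.82, 0.29, 0.0]
[-0.8, 0.34, 0.0]
[-0.78, 0.38, 0.0]
[-0.75, 0.42, 0.0]
[-0.73, 0.47, 0.0]
[-0.7, 0.51, 0.0]
```

>>> {"fn": "arm_command", "kwargs": {"motion": [{"delta_pos": [-0.67, -0.55, 0], "dr": [0, 0, 0.66], "jaw": 1}, {"delta_pos": [-0.7, -0.51, 0], "dr": [0, 0, 0.66], "jaw": 1}, {"delta_pos": [-0.72, -0.47, 0], "dr": [0, 0, 0.66], "jaw": 1}, {"delta_pos": [-0.75, -0.43, 0], "dr": [0, 0, 0.66], "jaw": 1}, {"delta_pos": [-0.77, -0.39, 0], "dr": [0, 0, 0.66], "jaw": 1}, {"delta_pos": [-0.79, -0.34, 0], "dr": [0, 0, 0.66], "jaw": 1}, {"delta_pos": [-0.81, -0.3, 0], "dr": [0, 0, 0.66], "jaw": 1}, {"delta_pos": [-0.83, -0.25, 0], "dr": [0, 0, 0.66], "jaw": 1}]}}

```text
t: 0.77
position: [283.2, 460.3, 302.4]
orientation: [-0.0, 0.35, 0.937, -0.001]
contact_force: [0.4, 0.3, -0.6]
finger_gap: 92.9
grasp_force: 0.0
```

>>> {"fn": "arm_command", "kwargs": {"motion": [{"delta_pos": [-0.84, -0.2, 0], "dr": [0, 0, 0.66], "jaw": 1}, {"delta_pos": [-0.85, -0.15, 0], "dr": [0, 0, 0.66], "jaw": 1}, {"delta_pos": [-0.86, -0.1, 0], "dr": [0, 0, 0.66], "jaw": 1}, {"delta_pos": [-0.86, -0.05, 0], "dr": [0, 0, 0.66], "jaw": 1}, {"delta_pos": [-0.86, 0, 0], "dr": [0, 0, 0.66], "jaw": 1}, {"delta_pos": [-0.86, 0.05, 0], "dr": [0, 0, 0.66], "jaw": 1}, {"delta_pos": [-0.86, 0.1, 0], "dr": [0, 0, 0.66], "jaw": 1}, {"delta_pos": [-0.85, 0.15, 0], "dr": [0, 0, 0.66], "jaw": 1}]}}

```text
t: 1.43
position: [404.9, 292.9, 302.5]
orientation: [-0.0, 0.554, 0.832, -0.0]
contact_force: [0.1, 0.7, 0.0]
finger_gap: 93.0
grasp_force: 0.0
```

>>> {"fn": "arm_command", "kwargs": {"motion": [{"delta_pos": [-0.84, 0.19, 0], "dr": [0, 0, 0.66], "jaw": 1}, {"delta_pos": [-0.83, 0.24, 0], "dr": [0, 0, 0.66], "jaw": 1}, {"delta_pos": [-0.82, 0.29, 0], "dr": [0, 0, 0.66], "jaw": 1}, {"delta_pos": [-0.8, 0.34, 0], "dr": [0, 0, 0.66], "jaw": 1}, {"delta_pos": [-0.78, 0.38, 0], "dr": [0, 0, 0.66], "jaw": 1}, {"delta_pos": [-0.75, 0.42, 0], "dr": [0, 0, 0.66], "jaw": 1}, {"delta_pos": [-0.73, 0.47, 0], "dr": [0, 0, 0.66], "jaw": 1}, {"delta_pos": [-0.7, 0.51, 0], "dr": [0, 0, 0.66], "jaw": 1}]}}

```text
t: 2.1
position: [526.1, 124.4, 302.4]
orientation: [-0.0, 0.73, 0.684, -0.0]
contact_force: [0.5, 0.3, 0.2]
finger_gap: 92.7
grasp_force: 0.0
```

Run:
```python
from h import *
plan([525.8,125,300],1); plan([525.8,125,180.5],6)
```

```text
t 2.1 pos [526.1 124.4 302.4] F [0.5 0.3 0.2] gap 92.7 gf 0.0 dr/row [-0.01  0.   -0.07]
[0.02, -0.01, 0.08]
t 2.1 pos [526.1 124.4 302.4] F [0.5 0.3 0.2] gap 92.7 gf 0.0 dr/row [-0.    0.   -0.01]
[0.0, -0.0, 0.68]
[0.0, -0.0, 0.68]
[0.0, -0.0, 0.68]
[0.0, -0.0, 0.68]
[0.0, -0.0, 0.68]
[0.0, -0.0, 0.68]
```

>>> {"fn": "arm_command", "kwargs": {"motion": [{"delta_pos": [0.02, 0, 0.68], "dr": [0, 0, -0.07], "jaw": 1}, {"delta_pos": [0, 0, 0.68], "dr": [0, 0, 0], "jaw": 1}, {"delta_pos": [0, 0, 0.68], "dr": [0, 0, 0], "jaw": 1}, {"delta_pos": [0, 0, 0.68], "dr": [0, 0, 0], "jaw": 1}, {"delta_pos": [0, 0, 0.68], "dr": [0, 0, 0], "jaw": 0.2}, {"delta_pos": [0, 0, 0.68], "dr": [0, 0, 0], "jaw": 0}, {"delta_pos": [0, 0, 0], "dr": [0, 0, 0], "jaw": -0.2}], "squeeze": 12}}

```text
t: 2.68
position: [523.3, 125.8, 176.6]
orientation: [-0.002, 0.727, 0.687, -0.004]
contact_force: [-0.6, 0.3, -0.1]
finger_gap: 77.4
grasp_force: 0.0
```

>>> {"fn": "arm_command", "kwargs": {"motion": [{"delta_pos": [0, 0, 0], "dr": [0, 0, 0], "jaw": -0.5}, {"delta_pos": [0, 0, 0], "dr": [0, 0, 0], "jaw": -0.5}, {"delta_pos": [0, 0, 0], "dr": [0, 0, 0], "jaw": -0.5}, {"delta_pos": [0, 0, 0], "dr": [0, 0, 0], "jaw": -0.5}, {"delta_pos": [0, 0, 0], "dr": [0, 0, 0], "jaw": -0.5}]}}

```text
t: 3.1
position: [526.3, 126.1, 181.4]
orientation: [0.0, 0.727, 0.687, 0.001]
contact_force: [1.1, -0.5, -0.5]
finger_gap: 44.2
grasp_force: 0.0
```

>>> {"fn": "arm_command", "kwargs": {"motion": [{"delta_pos": [0, 0, 0], "dr": [0, 0, 0], "jaw": -0.5}, {"delta_pos": [0, 0, 0], "dr": [0, 0, 0], "jaw": -0.5}, {"delta_pos": [0, 0, 0], "dr": [0, 0, 0], "jaw": -0.5}, {"delta_pos": [0, 0, 0], "dr": [0, 0, 0], "jaw": -0.5}]}}

```text
t: 3.43
position: [526.0, 126.1, 180.7]
orientation: [0.0, 0.727, 0.687, 0.0]
contact_force: [-1.3, -0.4, 2.3]
finger_gap: 32.0
grasp_force: 12.0
```

>>> {"fn": "arm_command", "kwargs": {"motion": [{"delta_pos": [0, 0, -0.2], "dr": [0, 0, 0], "jaw": -0.5}, {"delta_pos": [0, 0, -0.3], "dr": [0, 0, 0], "jaw": -0.5}, {"delta_pos": [0, 0, -0.4], "dr": [0, 0, 0], "jaw": -0.5}, {"delta_pos": [0, 0, -0.4], "dr": [0, 0, 0], "jaw": -0.5}, {"delta_pos": [0.2, 0, -0.2], "dr": [0, 0, 0], "jaw": -0.5}, {"delta_pos": [0.5, 0, 0], "dr": [0, 0, 0], "jaw": -0.5}, {"delta_pos": [0.6, 0, 0], "dr": [0, 0, 0], "jaw": -0.5}, {"delta_pos": [0.6, 0, 0], "dr": [0, 0, 0], "jaw": -0.5}]}}

```text
t: 4.1
position: [529.1, 183.8, 225.9]
orientation: [-0.0, 0.727, 0.687, 0.0]
contact_force: [0.0, 0.6, -0.9]
finger_gap: 31.6
grasp_force: 12.0
```

>>> {"fn": "arm_command", "kwargs": {"motion": [{"delta_pos": [0.6, 0, 0], "dr": [0, 0, 0], "jaw": -0.5}, {"delta_pos": [0.6, 0, 0], "dr": [0, 0, 0], "jaw": -0.5}, {"delta_pos": [0.6, 0, 0], "dr": [0, 0, 0], "jaw": -0.5}, {"delta_pos": [0.5, 0, 0.2], "dr": [0, 0, 0], "jaw": -0.5}, {"delta_pos": [0.2, 0, 0.5], "dr": [0, 0, 0], "jaw": -0.5}, {"delta_pos": [0, 0, 0.6], "dr": [0, 0, 0], "jaw": -0.5}, {"delta_pos": [0, 0, 0.6], "dr": [0, 0, 0], "jaw": -0.5}, {"delta_pos": [0, 0, 0.6], "dr": [0, 0, 0], "jaw": -0.5}]}}

```text
t: 4.77
position: [533.0, 258.5, 149.2]
orientation: [-0.0, 0.726, 0.687, -0.0]
contact_force: [-0.5, -0.3, -1.5]
finger_gap: 32.1
grasp_force: 12.0
```

Run:
```python
from h import *
plan([526,258,113.5],5)
im,d,P=grab("scene"); cv2.imwrite("pics/s2.png",cv2.resize(im[100:330,60:340,::-1],None,fx=2,fy=2))
```

```text
t 4.77 pos [533.  258.5 149.2] F [-0.5 -0.3 -1.5] gap 32.1 gf 12.0 dr/row [-0.    0.    0.01]
[-0.01, -0.05, 0.24]
[-0.01, -0.05, 0.24]
[-0.01, -0.05, 0.24]
[-0.01, -0.05, 0.24]
[-0.01, -0.05, 0.24]
```

View pics/s2.png

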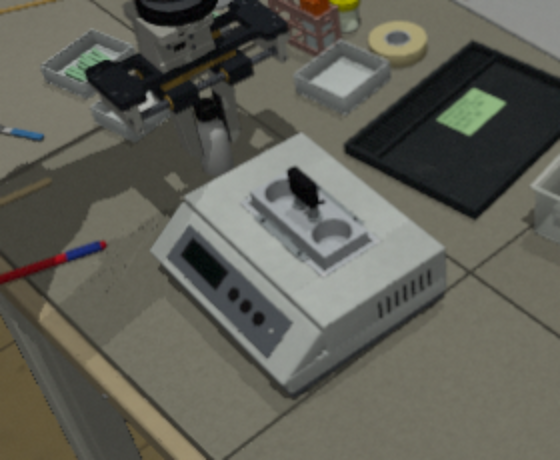

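The bottle hangs upright in the fingers at crop (215,140), to the left of the heater. Both bores, at (285,190) and (335,235), are empty.

>>> {"fn": "arm_command", "kwargs": {"motion": [{"delta_pos": [0, 0, 0.4], "dr": [0, 0, 0], "jaw": -0.5}, {"delta_pos": [0, 0, 0.4], "dr": [0, 0, 0], "jaw": -0.5}, {"delta_pos": [0, 0, 0.25], "dr": [0, 0, 0], "jaw": -0.5}, {"delta_pos": [0, 0, 0.06], "dr": [0, 0, 0], "jaw": -0.5}, {"delta_pos": [0, 0, 0.04], "dr": [0, 0, 0], "jaw": -0.5}, {"delta_pos": [0, 0, 0.03], "dr": [0, 0, 0], "jaw": -0.5}, {"delta_pos": [0, 0, 0], "dr": [0, 0, 0], "jaw": -0.5}, {"delta_pos": [0, 0, 0], "dr": [0, 0, 0], "jaw": -0.5}]}}

```text
t: 5.48
position: [533.6, 257.9, 115.5]
orientation: [0.0, 0.727, 0.687, 0.001]
contact_force: [-0.5, 0.8, -1.1]
finger_gap: 31.9
grasp_force: 12.0
```

>>> {"fn": "arm_command", "kwargs": {"motion": [{"delta_pos": [0, 0, 0.04], "dr": [0, 0, 0], "jaw": -0.5}, {"delta_pos": [0, 0, 0], "dr": [0, 0, 0], "jaw": -0.5}, {"delta_pos": [0, 0, 0], "dr": [0, 0, 0], "jaw": -0.5}]}}

```text
t: 5.73
position: [533.3, 257.8, 113.9]
orientation: [0.0, 0.727, 0.687, 0.0]
contact_force: [0.5, 0.2, -0.4]
finger_gap: 31.8
grasp_force: 12.0
```

>>> {"fn": "arm_command", "kwargs": {"motion": [{"delta_pos": [0, 0, 0.04], "dr": [0, 0, 0], "jaw": -0.5}, {"delta_pos": [0, 0, 0], "dr": [0, 0, 0], "jaw": -0.5}, {"delta_pos": [0, 0, 0], "dr": [0, 0, 0], "jaw": -0.5}]}}

```text
t: 5.98
position: [533.5, 257.9, 112.8]
orientation: [0.0, 0.727, 0.687, 0.0]
contact_force: [0.1, -0.4, 1.4]
finger_gap: 31.9
grasp_force: 12.0
```

>>> {"fn": "arm_command", "kwargs": {"motion": [{"delta_pos": [0, 0, 0.03], "dr": [0, 0, 0], "jaw": -0.5}, {"delta_pos": [0, 0, 0], "dr": [0, 0, 0], "jaw": -0.5}, {"delta_pos": [0, 0, 0], "dr": [0, 0, 0], "jaw": -0.5}]}}

```text
t: 6.23
position: [533.5, 257.9, 112.7]
orientation: [-0.0, 0.727, 0.687, 0.0]
contact_force: [-1.1, -0.2, 6.5]
finger_gap: 31.9
grasp_force: 12.0
```

Contact (6.5 N). Release, slowly at first.

>>> {"fn": "arm_command", "kwargs": {"motion": [{"delta_pos": [0, 0, 0], "dr": [0, 0, 0], "jaw": -0.2}, {"delta_pos": [0, 0, 0], "dr": [0, 0, 0], "jaw": 0}, {"delta_pos": [0, 0, 0], "dr": [0, 0, 0], "jaw": 0.3}, {"delta_pos": [0, 0, 0], "dr": [0, 0, 0], "jaw": 0.5}, {"delta_pos": [0, 0, 0], "dr": [0, 0, 0], "jaw": 0.5}, {"delta_pos": [0, 0, 0], "dr": [0, 0, 0], "jaw": 0.5}, {"delta_pos": [0, 0, 0], "dr": [0, 0, 0], "jaw": 0.5}]}}

```text
t: 6.82
position: [533.3, 257.8, 111.5]
orientation: [-0.0, 0.727, 0.687, -0.0]
contact_force: [-0.6, -0.7, 1.1]
finger_gap: 68.5
grasp_force: 0.0
```

>>> {"fn": "arm_command", "kwargs": {"motion": [{"delta_pos": [0, 0, -0.5], "dr": [0, 0, 0], "jaw": 0.5}, {"delta_pos": [0, 0, -0.9], "dr": [0, 0, 0], "jaw": 0.5}, {"delta_pos": [0, 0, -1], "dr": [0, 0, 0], "jaw": 0.5}, {"delta_pos": [0, 0, -1], "dr": [0, 0, 0], "jaw": 0.5}, {"delta_pos": [0, 0, -1], "dr": [0, 0, 0], "jaw": 0.5}, {"delta_pos": [0, 0, -0.8], "dr": [0, 0, 0], "jaw": 0.5}, {"delta_pos": [0, 0, 0], "dr": [0, 0, 0], "jaw": 0.5}]}}

```text
t: 7.4
position: [535.8, 258.3, 273.2]
orientation: [0.002, 0.727, 0.687, 0.005]
contact_force: [0.7, 0.9, 1.0]
finger_gap: 70.0
grasp_force: 0.0
```

Run:
```python
from h import *
h=C; print(h)
plan([*h,268],6)
im,d,P=grab("scene"); W=cloud(d,P)
reg=W[100:330,60:340].reshape(-1,3)
m=(abs(reg[:,0]-533)<30)&(abs(reg[:,1]-258)<30)&(reg[:,2]>3)&(reg[:,2]<100); w=reg[m]
for a,b in((5,30),(30,48),(70,95)):
  q=w[(w[:,2]>a)&(w[:,2]<b)]; print(a,len(q),q.mean(0),q.max(0))
# handle
dark=im[100:330,60:340].reshape(-1,3).max(1)<70
m=dark&(abs(reg[:,0]-524)<30)&(abs(reg[:,1]-87)<30)&(reg[:,2]>105)&(reg[:,2]<150)
print(m.sum(),reg[m].mean(0),reg[m].min(0),reg[m].max(0))
```

```text
[524.3  87. ]
t 7.4 pos [535.8 258.3 273.2] F [0.7 0.9 1. ] gap 70.0 gf 0.0 dr/row [ 0.02 -0.01  0.  ]
[-0.95, -0.01, 0.02]
[-0.95, -0.01, 0.02]
[-0.95, -0.01, 0.03]
[-0.95, -0.01, 0.03]
[-0.95, -0.01, 0.03]
[-0.95, -0.01, 0.03]
5 5 [516.09022844 274.43894303  15.14088583] [527.3113476  287.18484522  29.88128013]
30 62 [526.72722169 247.66596168  41.98551274] [547.70014655 263.75768884  47.99327483]
70 117 [531.64535142 251.69385983  81.6269144 ] [543.68561785 266.85941259  87.87870393]
191 [521.43579074  81.29433043 129.02146672] [517.06237026  67.20828232 105.12603911] [528.50054658 103.53900337 141.98588522]
```

>>> {"fn": "arm_command", "kwargs": {"motion": [{"delta_pos": [-0.95, 0, 0], "dr": [0, 0, 0], "jaw": 0.5}, {"delta_pos": [-0.95, 0, 0], "dr": [0, 0, 0], "jaw": 0.5}, {"delta_pos": [-0.95, 0, 0], "dr": [0, 0, 0], "jaw": 0.5}, {"delta_pos": [-0.95, 0, 0], "dr": [0, 0, 0], "jaw": 0.5}, {"delta_pos": [-0.95, 0, 0], "dr": [0, 0, 0], "jaw": 0.5}, {"delta_pos": [-0.95, 0, 0], "dr": [0, 0, 0], "jaw": 0}, {"delta_pos": [0, 0, 0], "dr": [0, 0, 0], "jaw": 0}, {"delta_pos": [0, 0, 0], "dr": [0, 0, 0], "jaw": 0}]}}

```text
t: 8.12
position: [523.0, 85.0, 266.6]
orientation: [-0.001, 0.728, 0.685, -0.001]
contact_force: [0.7, 0.3, -0.3]
finger_gap: 54.6
grasp_force: 0.0
```

Run:
```python
from h import *
plan([523.6,87,184],5)
im,d,P=grab("wrist"); cv2.imwrite("pics/w1.png",im[...,::-1])
```

```text
t 8.12 pos [523.   85.  266.6] F [ 0.7  0.3 -0.3] gap 54.6 gf 0.0 dr/row [-0.01  0.   -0.  ]
[0.01, 0.0, 0.55]
[0.01, 0.0, 0.55]
[0.01, 0.0, 0.55]
[0.01, 0.0, 0.55]
[0.01, 0.0, 0.55]
```

View pics/w1.png

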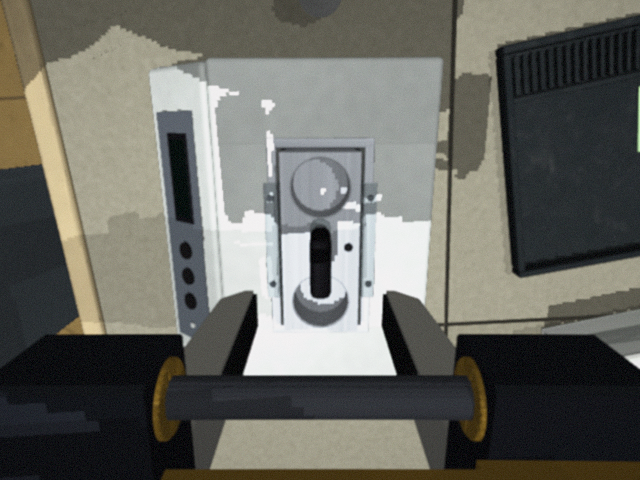

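The wrist view shows the handle bar at (320,262), centred between the fingers and parallel to the pads. The block fills the well, so I can descend and grip.

>>> {"fn": "arm_command", "kwargs": {"motion": [{"delta_pos": [0.02, 0, 0.55], "dr": [0, 0, 0], "jaw": 0}, {"delta_pos": [0.02, 0, 0.6], "dr": [0, 0, 0], "jaw": 0}, {"delta_pos": [0.02, 0, 0.6], "dr": [0, 0, 0], "jaw": 0}, {"delta_pos": [0, 0, 0.55], "dr": [0, 0, 0], "jaw": 0}, {"delta_pos": [0, 0, 0.45], "dr": [0, 0, 0], "jaw": -0.3}, {"delta_pos": [0, 0, 0], "dr": [0, 0, 0], "jaw": -0.5}, {"delta_pos": [0, 0, 0], "dr": [0, 0, 0], "jaw": -0.6}, {"delta_pos": [0, 0, 0], "dr": [0, 0, 0], "jaw": -0.7}], "squeeze": 60}}

```text
t: 8.83
position: [524.1, 89.9, 185.4]
orientation: [0.0, 0.726, 0.688, 0.0]
contact_force: [0.4, -0.7, 0.9]
finger_gap: 24.4
grasp_force: 0.0
```

>>> {"fn": "arm_command", "kwargs": {"motion": [{"delta_pos": [0, 0, 0], "dr": [0, 0, 0], "jaw": -1}, {"delta_pos": [0, 0, 0], "dr": [0, 0, 0], "jaw": -1}, {"delta_pos": [0, 0, 0], "dr": [0, 0, 0], "jaw": -1}, {"delta_pos": [0, 0, 0], "dr": [0, 0, 0], "jaw": -1}, {"delta_pos": [0, 0, 0], "dr": [0, 0, 0], "jaw": -1}, {"delta_pos": [0, 0, 0], "dr": [0, 0, 0], "jaw": -1}]}}

```text
t: 9.33
position: [523.4, 89.3, 185.9]
orientation: [-0.001, 0.727, 0.687, 0.0]
contact_force: [-3.6, 2.0, 6.1]
finger_gap: 12.0
grasp_force: 60.0
```

```bash
cat >> h.py <<'E'
T=142.
def swing(a,b,n,s0=0):
    """tool-frame rows for block (lean,height) a->b"""
    def pose(th,h):
        bz=max(36-h,0)/2
        return np.array([(T-bz)*np.sin(th), h+T*np.cos(th)])
    th=np.linspace(a[0],b[0],n+1); hh=np.linspace(a[1],b[1],n+1)
    for i in range(n):
        d=pose(th[i+1],hh[i+1])-pose(th[i],hh[i]); c,s=np.cos(th[i]),np.sin(th[i])
        # tool y=(c,-s), tool z=(-s,-c) in (heater x, z)
        print([0,round((d[0]*c-d[1]*s)/30,3),round((-d[0]*s-d[1]*c)/30,3)],"dr",round(np.degrees(th[i+1]-th[i])/5,3))
def show():
    s=ctrl.state(); q=s["orientation"]; R=Ro.from_quat([*q[1:],q[0]]).as_matrix()
    z=-R[:,2]; e=np.array([*ex,0]); print("t",round(s["t"],2),"pos",s["position"].round(1),"lean",round(np.arctan2(z@e,z[2]),4),"F",s["contact_force"].round(1),"M",s["ft_torque"].round(2),"gap",round(s["finger_gap"],1),"gf",round(s["grasp_force"],1))
E
python3 - <<'E'
from h import *
show()
w=.075
for a,b,n in(((0,0),(w,25*w),5),((w,25*w),(-w,75*w),8),((-w,75*w),(w,125*w),8)): print(a,b);swing(a,b,n)
E
```

```text
t 9.33 pos [523.4  89.3 185.9] lean 0.0006 F [-3.6  2.   6.1] M [ 0.13  0.72 -0.05] gap 12.0 gf 60.0
(0, 0) (0.075, 1.875)
[0, np.float64(0.062), np.float64(-0.012)] dr 0.172
[0, np.float64(0.062), np.float64(-0.012)] dr 0.172
[0, np.float64(0.062), np.float64(-0.012)] dr 0.172
[0, np.float64(0.062), np.float64(-0.012)] dr 0.172
[0, np.float64(0.062), np.float64(-0.011)] dr 0.172
(0.075, 1.875) (-0.075, 5.625)
[0, np.float64(-0.079), np.float64(-0.016)] dr -0.215
[0, np.float64(-0.079), np.float64(-0.015)] dr -0.215
[0, np.float64(-0.079), np.float64(-0.015)] dr -0.215
[0, np.float64(-0.079), np.float64(-0.015)] dr -0.215
[0, np.float64(-0.079), np.float64(-0.015)] dr -0.215
[0, np.float64(-0.079), np.float64(-0.015)] dr -0.215
[0, np.float64(-0.079), np.float64(-0.014)] dr -0.215
[0, np.float64(-0.079), np.float64(-0.014)] dr -0.215
(-0.075, 5.625) (0.075, 9.375)
[0, np.float64(0.08), np.float64(-0.015)] dr 0.215
[0, np.float64(0.08), np.float64(-0.015)] dr 0.215
[0, np.float64(0.08), np.float64(-0.015)] dr 0.215
[0, np.float64(0.08), np.float64(-0.015)] dr 0.215
[0, np.float64(0.08), np.float64(-0.015)] dr 0.215
[0, np.float64(0.08), np.float64(-0.015)] dr 0.215
[0, np.float64(0.08), np.float64(-0.014)] dr 0.215
[0, np.float64(0.08), np.float64(-0.014)] dr 0.215
```

>>> {"fn": "arm_command", "kwargs": {"motion": [{"delta_pos": [0, 0.06, -0.01], "dr": [0.17, 0, 0], "jaw": -1}, {"delta_pos": [0, 0.06, -0.01], "dr": [0.17, 0, 0], "jaw": -1}, {"delta_pos": [0, 0.06, -0.01], "dr": [0.17, 0, 0], "jaw": -1}, {"delta_pos": [0, 0.06, -0.01], "dr": [0.17, 0, 0], "jaw": -1}, {"delta_pos": [0, 0.06, -0.01], "dr": [0.17, 0, 0], "jaw": -1}, {"delta_pos": [0, 0, 0], "dr": [0, 0, 0], "jaw": -1}]}}

```text
t: 9.83
position: [533.8, 88.7, 187.3]
orientation: [-0.027, 0.726, 0.687, -0.025]
contact_force: [-2.8, 1.8, 8.9]
finger_gap: 11.3
grasp_force: 60.0
```

```bash
python3 -c "
from h import *
show()"
```

```text
t 9.83 pos [533.8  88.7 187.3] lean 0.0743 F [-2.8  1.8  8.9] M [ 0.22  0.74 -0.03] gap 11.3 gf 60.0
```

```bash
cat >> h.py <<'E'
def lean(save=None):
    im,d,P=grab("wrist"); W=cloud(d,P)
    if save: cv2.imwrite(save,im[...,::-1])
    p=W.reshape(-1,3); q=p[:,:2]-C; a=q@ex; b=q@ey; z=p[:,2]
    def fit(m,name):
        m=m&np.isfinite(z)
        for _ in range(4):
            if m.sum()<30: print(name,"few",m.sum()); return
            X=np.c_[a[m],b[m],np.ones(m.sum())]; c=np.linalg.lstsq(X,z[m],rcond=None)[0]
            m=m&(abs(z-(c[0]*a+c[1]*b+c[2]))<3)
        print(name,m.sum(),"lean",round(-np.arctan(c[0]),3),"tilt_y",round(c[1],3),"z0",round(c[2],1))
    fit((abs(a)<24)&(abs(b)<58)&(z>86)&(z<135)&(abs(b)>20),"block")
    fit((abs(z-78)<12)&(a<-32)&(a>-65)&(abs(b)<110)|(abs(z-78)<12)&(a>32)&(a<75)&(abs(b)<110),"heater")
E
python3 -c "
from h import *
lean('pics/w2.png')"
```

```text
block 3820 lean 0.073 tilt_y 0.006 z0 93.5
heater 44101 lean -0.0 tilt_y 0.0 z0 77.9
```

View pics/w2.png

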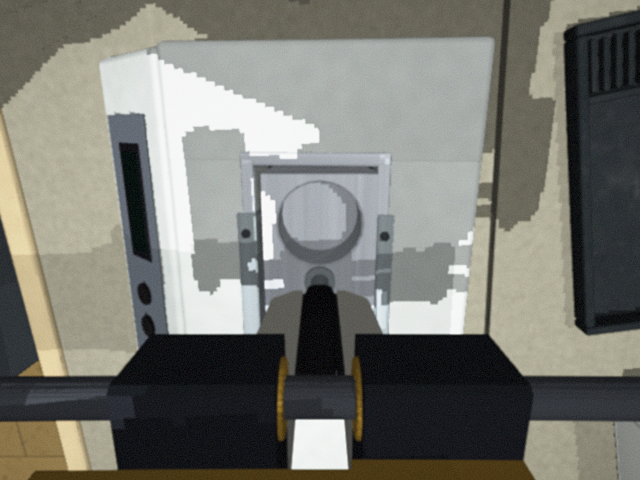

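The block is leaning 0.073 rad in the well with its left edge raised. The heater is flat and the grip at (320,310) is holding. Next is the swing the other way.

>>> {"fn": "arm_command", "kwargs": {"motion": [{"delta_pos": [0, -0.08, -0.015], "dr": [-0.215, 0, 0], "jaw": -1}, {"delta_pos": [0, -0.08, -0.015], "dr": [-0.215, 0, 0], "jaw": -1}, {"delta_pos": [0, -0.08, -0.015], "dr": [-0.215, 0, 0], "jaw": -1}, {"delta_pos": [0, -0.08, -0.015], "dr": [-0.215, 0, 0], "jaw": -1}, {"delta_pos": [0, -0.08, -0.015], "dr": [-0.215, 0, 0], "jaw": -1}, {"delta_pos": [0, -0.08, -0.015], "dr": [-0.215, 0, 0], "jaw": -1}, {"delta_pos": [0, -0.08, -0.015], "dr": [-0.215, 0, 0], "jaw": -1}, {"delta_pos": [0, -0.08, -0.015], "dr": [-0.215, 0, 0], "jaw": -1}]}}

```text
t: 10.55
position: [513.9, 89.8, 189.2]
orientation: [0.027, 0.726, 0.687, 0.026]
contact_force: [3.1, 1.2, -6.6]
finger_gap: 11.7
grasp_force: 60.0
```

```bash
python3 -c "
from h import *
show(); lean()"
```

```text
t 10.55 pos [513.9  89.8 189.2] lean -0.0747 F [ 3.1  1.2 -6.6] M [ 0.38  0.68 -0.02] gap 11.7 gf 60.0
block 3553 lean -0.07 tilt_y 0.007 z0 95.4
heater 42818 lean -0.0 tilt_y 0.0 z0 78.0
```

>>> {"fn": "arm_command", "kwargs": {"motion": [{"delta_pos": [0, 0.08, -0.018], "dr": [0.215, 0, 0], "jaw": -1}, {"delta_pos": [0, 0.08, -0.018], "dr": [0.215, 0, 0], "jaw": -1}, {"delta_pos": [0, 0.08, -0.018], "dr": [0.215, 0, 0], "jaw": -1}, {"delta_pos": [0, 0.08, -0.018], "dr": [0.215, 0, 0], "jaw": -1}, {"delta_pos": [0, 0.08, -0.018], "dr": [0.215, 0, 0], "jaw": -1}, {"delta_pos": [0, 0.08, -0.018], "dr": [0.215, 0, 0], "jaw": -1}, {"delta_pos": [0, 0.08, -0.018], "dr": [0.215, 0, 0], "jaw": -1}, {"delta_pos": [0, 0.08, -0.018], "dr": [0.215, 0, 0], "jaw": -1}]}}

```text
t: 11.27
position: [533.0, 88.7, 192.8]
orientation: [-0.027, 0.726, 0.687, -0.026]
contact_force: [-0.5, 1.1, -12.4]
finger_gap: 11.6
grasp_force: 60.0
```

>>> {"fn": "arm_command", "kwargs": {"motion": [{"delta_pos": [0, -0.08, -0.018], "dr": [-0.215, 0, 0], "jaw": -1}, {"delta_pos": [0, -0.08, -0.018], "dr": [-0.215, 0, 0], "jaw": -1}, {"delta_pos": [0, -0.08, -0.018], "dr": [-0.215, 0, 0], "jaw": -1}, {"delta_pos": [0, -0.08, -0.018], "dr": [-0.215, 0, 0], "jaw": -1}, {"delta_pos": [0, -0.08, -0.018], "dr": [-0.215, 0, 0], "jaw": -1}, {"delta_pos": [0, -0.08, -0.018], "dr": [-0.215, 0, 0], "jaw": -1}, {"delta_pos": [0, -0.08, -0.018], "dr": [-0.215, 0, 0], "jaw": -1}, {"delta_pos": [0, -0.08, -0.018], "dr": [-0.215, 0, 0], "jaw": -1}]}}

```text
t: 11.93
position: [513.0, 89.9, 196.1]
orientation: [0.027, 0.726, 0.687, 0.024]
contact_force: [5.3, 2.5, -17.6]
finger_gap: 11.7
grasp_force: 60.0
```

```bash
python3 -c "
from h import *
show(); lean()"
```

```text
t 11.93 pos [513.   89.9 196.1] lean -0.0719 F [  5.3   2.5 -17.6] M [0.53 0.12 0.  ] gap 11.7 gf 60.0
block 2682 lean -0.083 tilt_y 0.035 z0 100.9
heater 40881 lean -0.004 tilt_y 0.0 z0 78.4
```

>>> {"fn": "arm_command", "kwargs": {"motion": [{"delta_pos": [0, 0.09, -0.01], "dr": [0.23, 0, 0], "jaw": -1}, {"delta_pos": [0, 0.09, -0.01], "dr": [0.23, 0, 0], "jaw": -1}, {"delta_pos": [0, 0.09, -0.012], "dr": [0.23, 0, 0], "jaw": -1}, {"delta_pos": [0, 0.09, -0.012], "dr": [0.23, 0, 0], "jaw": -1}, {"delta_pos": [0, 0.09, -0.012], "dr": [0.23, 0, 0], "jaw": -1}, {"delta_pos": [0, 0.09, -0.012], "dr": [0.23, 0, 0], "jaw": -1}, {"delta_pos": [0, 0.09, -0.012], "dr": [0.23, 0, 0], "jaw": -1}, {"delta_pos": [0, 0.09, -0.012], "dr": [0.23, 0, 0], "jaw": -1}]}}

```text
t: 12.65
position: [534.5, 88.5, 199.0]
orientation: [-0.032, 0.726, 0.686, -0.031]
contact_force: [-0.7, 0.8, -13.9]
finger_gap: 11.7
grasp_force: 59.9
```

```bash
python3 -c "
from h import *
show(); lean()"
```

```text
t 12.65 pos [534.5  88.5 199. ] lean 0.0893 F [ -0.7   0.8 -13.9] M [ 0.27 -1.3  -0.02] gap 11.7 gf 59.9
block 2596 lean 0.083 tilt_y 0.061 z0 102.4
heater 40552 lean 0.0 tilt_y 0.0 z0 77.9
```

>>> {"fn": "arm_command", "kwargs": {"motion": [{"delta_pos": [0.011, -0.09, -0.01], "dr": [-0.24, -0.06, 0], "jaw": -1}, {"delta_pos": [0.011, -0.09, -0.01], "dr": [-0.24, -0.06, 0], "jaw": -1}, {"delta_pos": [0.011, -0.09, -0.012], "dr": [-0.24, -0.06, 0], "jaw": -1}, {"delta_pos": [0.011, -0.09, -0.012], "dr": [-0.24, -0.06, 0], "jaw": -1}, {"delta_pos": [0.011, -0.09, -0.012], "dr": [-0.24, -0.06, 0], "jaw": -1}, {"delta_pos": [0.011, -0.09, -0.012], "dr": [-0.24, -0.06, 0], "jaw": -1}, {"delta_pos": [0.011, -0.09, -0.012], "dr": [-0.24, -0.06, 0], "jaw": -1}, {"delta_pos": [0.011, -0.09, -0.012], "dr": [-0.24, -0.06, 0], "jaw": -1}]}}

```text
t: 13.37
position: [513.3, 93.2, 204.7]
orientation: [0.044, 0.725, 0.687, 0.013]
contact_force: [0.3, 2.1, -6.8]
finger_gap: 11.7
grasp_force: 60.0
```

```bash
python3 -c "
from h import *
show(); lean('pics/w3.png')"
```

```text
t 13.37 pos [513.3  93.2 204.7] lean -0.0819 F [ 0.3  2.1 -6.8] M [ 0.94  0.41 -0.01] gap 11.7 gf 60.0
block 364 lean -0.022 tilt_y 0.172 z0 95.3
heater 39419 lean -0.0 tilt_y -0.0 z0 78.0
```

View pics/w3.png

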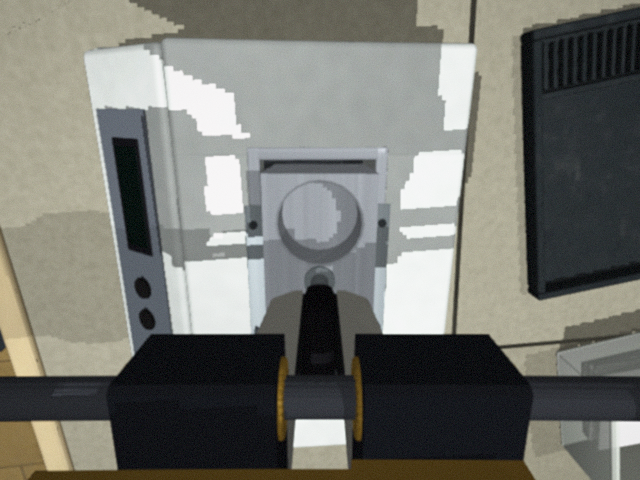

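```bash
cat >> h.py <<'E'
def prof(n="wrist"):
    im,d,P=grab(n); W=cloud(d,P); p=W.reshape(-1,3); q=p[:,:2]-C; a=q@ex; b=q@ey; z=p[:,2]
    for lo in range(-65,65,5):
        r=[]
        for a0 in(-22,-15,15,20):
            m=(b>lo)&(b<lo+5)&(a>a0-2)&(a<a0+2)&(z>70)&(z<150); r.append(round(float(np.median(z[m])),1) if m.sum()>2 else None)
        print(lo+2.5,r)
E
python3 -c "
from h import *
prof(); prof('top')"
```

```text
-62.5 [None, None, None, None]
-57.5 [None, None, None, None]
-52.5 [None, None, None, None]
-47.5 [None, None, None, None]
-42.5 [None, None, None, None]
-37.5 [None, None, None, None]
-32.5 [None, None, None, None]
-27.5 [None, None, None, None]
-22.5 [None, None, None, None]
-17.5 [None, None, None, None]
-12.5 [None, None, None, None]
-7.5 [None, None, None, None]
-2.5 [None, None, None, 113.4]
2.5 [None, None, None, 113.1]
7.5 [109.5, 109.8, 112.6, 112.8]
12.5 [134.7, 132.6, 112.9, 112.8]
17.5 [109.1, 109.8, 112.3, 112.6]
22.5 [108.9, 107.5, 111.9, 112.3]
27.5 [108.7, 86.0, 111.7, 112.2]
32.5 [107.3, 85.1, 105.6, 112.1]
37.5 [104.0, 84.6, 103.5, 111.8]
42.5 [107.3, 84.5, 109.7, 111.5]
47.5 [107.7, 84.6, 111.0, 111.3]
52.5 [107.8, 107.6, 110.9, 111.3]
57.5 [107.5, 108.1, 110.7, 111.1]
62.5 [92.3, 91.9, 97.7, 92.9]
-62.5 [86.7, 85.3, 92.8, 91.6]
-57.5 [111.6, 111.7, 113.4, 113.7]
-52.5 [111.1, 111.8, 113.4, 113.2]
-47.5 [111.2, None, 113.7, 111.5]
-42.5 [110.0, 86.5, 92.4, 113.6]
-37.5 [109.5, 88.4, 97.0, 113.1]
-32.5 [111.4, 87.2, 98.3, 112.4]
-27.5 [108.9, 87.1, 112.0, 112.8]
-22.5 [109.9, 110.2, 112.2, 112.8]
-17.5 [108.3, 110.5, 113.4, 112.2]
-12.5 [110.0, 111.0, 111.6, 112.3]
-7.5 [None, None, 111.2, None]
-2.5 [None, None, None, None]
2.5 [None, None, None, None]
7.5 [None, None, None, None]
12.5 [None, None, None, None]
17.5 [None, None, None, None]
22.5 [None, None, None, None]
27.5 [None, None, None, None]
32.5 [None, None, None, None]
37.5 [None, None, None, None]
42.5 [None, None, None, None]
47.5 [None, None, None, None]
52.5 [None, None, None, None]
57.5 [None, None, None, None]
62.5 [None, None, None, None]
```

Medians give the block's underside about 19.5 mm above the well floor, so it's past the springs, and Fz is close to its weight. The heater is flat, so I'll level the block while lifting it.

>>> {"fn": "arm_command", "kwargs": {"motion": [{"delta_pos": [-0.011, 0.042, -0.02], "dr": [0.117, 0.055, 0], "jaw": -1}, {"delta_pos": [-0.011, 0.042, -0.02], "dr": [0.117, 0.055, 0], "jaw": -1}, {"delta_pos": [-0.011, 0.042, -0.03], "dr": [0.117, 0.055, 0], "jaw": -1}, {"delta_pos": [-0.011, 0.042, -0.03], "dr": [0.117, 0.055, 0], "jaw": -1}, {"delta_pos": [-0.011, 0.042, -0.03], "dr": [0.117, 0.055, 0], "jaw": -1}, {"delta_pos": [-0.011, 0.042, -0.03], "dr": [0.117, 0.055, 0], "jaw": -1}, {"delta_pos": [-0.011, 0.042, -0.03], "dr": [0.117, 0.055, 0], "jaw": -1}, {"delta_pos": [-0.011, 0.042, -0.03], "dr": [0.117, 0.055, 0], "jaw": -1}]}}

```text
t: 14.18
position: [524.0, 87.9, 212.4]
orientation: [0.002, 0.726, 0.687, -0.001]
contact_force: [0.4, -0.5, -6.1]
finger_gap: 12.0
grasp_force: 60.0
```

```bash
python3 -c "
from h import *
show(); lean()"
```

```text
t 14.18 pos [524.   87.9 212.4] lean -0.0011 F [ 0.4 -0.5 -6.1] M [-0.09  0.09  0.05] gap 12.0 gf 60.0
block 254 lean -0.023 tilt_y 0.188 z0 99.5
heater 37726 lean -0.0 tilt_y -0.0 z0 78.0
```

>>> {"fn": "arm_command", "kwargs": {"motion": [{"delta_pos": [0, 0, -0.08], "dr": [0, 0, 0], "jaw": -1}, {"delta_pos": [0, 0, -0.15], "dr": [0, 0, 0], "jaw": -1}, {"delta_pos": [0, 0, -0.2], "dr": [0, 0, 0], "jaw": -1}, {"delta_pos": [0, 0, -0.2], "dr": [0, 0, 0], "jaw": -1}, {"delta_pos": [0, 0, -0.2], "dr": [0, 0, 0], "jaw": -1}, {"delta_pos": [0, 0, -0.1], "dr": [0, 0, 0], "jaw": -1}, {"delta_pos": [0, 0, -0.05], "dr": [0, 0, 0], "jaw": -1}, {"delta_pos": [0, 0, 0], "dr": [0, 0, 0], "jaw": -1}]}}

```text
t: 14.9
position: [523.6, 89.2, 242.0]
orientation: [0.002, 0.726, 0.688, -0.0]
contact_force: [0.1, -0.3, -5.5]
finger_gap: 11.8
grasp_force: 60.0
```

>>> {"fn": "arm_command", "kwargs": {"motion": [{"delta_pos": [0, 0, 0], "dr": [0, 0, 0], "jaw": -1}, {"delta_pos": [0, 0, 0], "dr": [0, 0, 0], "jaw": -1}, {"delta_pos": [0, 0, 0], "dr": [0, 0, 0], "jaw": -1}, {"delta_pos": [0, 0, 0], "dr": [0, 0, 0], "jaw": -1}]}}

```text
t: 15.23
position: [523.3, 89.2, 241.2]
orientation: [0.001, 0.726, 0.688, -0.001]
contact_force: [-0.6, -0.0, -5.2]
finger_gap: 11.8
grasp_force: 60.0
```

Run:
```python
from h import *
show()
for n in("wrist","top"):
    im,d,P=grab(n); W=cloud(d,P); p=W.reshape(-1,3); q=p[:,:2]-C; a=q@ex; b=q@ey; z=p[:,2]
    m=(z>138)&(z<158)&(abs(a)<30)&(abs(b)<68)
    for _ in range(6):
        X=np.c_[a[m],b[m],np.ones(m.sum())]; c=np.linalg.lstsq(X,z[m],rcond=None)[0]; m=m&(abs(z-X.mean()*0-(c[0]*a+c[1]*b+c[2]))<2.5)
    print(n,m.sum(),c.round(3),"a",a[m].min().round(),a[m].max().round(),"b",b[m].min().round(),b[m].max().round())
    g=(abs(z-78)<6)&(abs(a+20)<90)&(abs(b)<110); X=np.c_[a[g],b[g],np.ones(g.sum())]; print("heater",np.linalg.lstsq(X,z[g],rcond=None)[0].round(3))
im,d,P=grab("scene"); cv2.imwrite("pics/s3.png",cv2.resize(im[100:330,60:340,::-1],None,fx=2,fy=2))
```

```text
t 15.23 pos [523.3  89.2 241.2] lean -0.0005 F [-0.6 -0.  -5.2] M [-0.01  0.13 -0.01] gap 11.8 gf 60.0
wrist 8083 [ 2.00000e-03 -7.00000e-03  1.47425e+02] a -26.0 24.0 b -3.0 61.0
heater [6.0000e-03 2.0000e-03 7.7687e+01]
top 413 [3.00000e-03 0.00000e+00 1.46165e+02] a -25.0 26.0 b -61.0 10.0
heater [5.0000e-03 0.0000e+00 7.6884e+01]
```

View pics/s3.png

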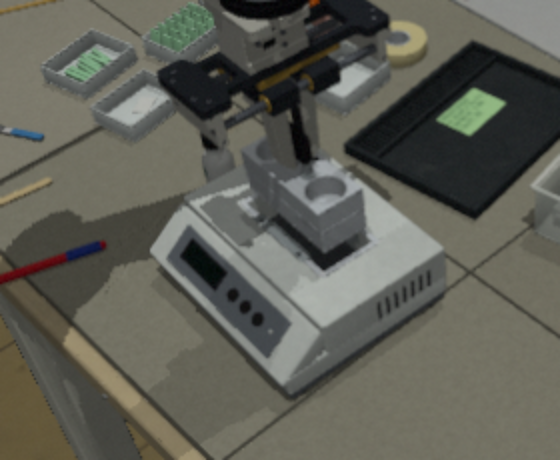

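The block hangs level at crop (305,205), centred over the well. Its underside is about 19 mm above the heater's top, the heater is flat, and the bottle stands at (215,165). I'm handing in.

```bash
python3 -c "
from h import *
print(ticket.sign_off())"
```

```text
the job is handed in; nothing more can be done
None
```

I handed the job in with the bottle standing upright on the bench and the block held level about 19 mm above its well; the heater was flat and still on its feet, and no verdict came back.

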